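# Strap a sample bottle into the bench shaker and lock its cam lever

## Robot

A 6-joint arm with a two-finger parallel gripper is mounted at the origin on a cart in front of the work surface, level with it; the furniture and walls round the work are solid. World frame = base frame: x ahead of the robot, y to its left, z up, the work surface at z = 0. Lengths are in m, angles in rad, forces in N, time in s.
With the tool pointing down it reaches from about 0.35 to 0.775 m from the base axis. Payload 5.5 kg.
Tool frame: the origin (TCP) lies on the centre line of the jaws, within the pads' length; the fingertips stand manip.tips_ahead ahead of it and the grasp point (between the pads) lies 8 mm behind it (manip.tips_ahead is the distance from the TCP to the fingertips, in m); z points along the fingers, y is the line along which they close (so a half turn about z gives the same grasp; the last joint's range is limited). The gripper opens to 85 mm and grips with 20 to 120 N. Pads are 22 mm wide; open, the fingers measure 114 mm over their backs; the gripper's body (76 mm by 85 mm) begins 54 mm behind the grasp point. The pads swing forward as they close: fully open they stand 13 mm farther back than shut.
Start: joints at [-1.48, 0.313, 0.046, 1.304, 0, 1.431], TCP at [0.132, -0.56, 0.242] pointing down, gripper open.
Joint ranges: [-2.76, 2.76], [-0.86, 1.69], [-1.03, 1.26], [-2.2, 2.34], [-1.47, 1.5], [-3.14, 3.14]. Speed limits (rad/s): [2.57, 2.57, 3.14, 3.14, 3.14, 3.14].

## Interface

Orientations are given as a unit quaternion [w, x, y, z].
In Python, from workcell import manip gives the robot as it stands. The module is installed in compiled form; this text tells all that it offers.
- The arm moves only by the tool jog_arm, never from a script. Its argument "steps" is a list of rows, each a list of 5 numbers: the opening, from -1 (shut) to 1 (fully open), then the shift along the tool's x, y, z in m, then the turn about the tool's z in degrees. A call has 1 to 20 rows; each row is the pose to reach, as a shift and turn from the pose commanded when the call began, along the tool's axes at that moment; what a row does not reach only later rows make up. A row lasts 1/12 s, in which the tool goes at most 41.7 mm and 7.16 degrees, less where a joint would pass 70% of its speed; a pose out of reach is approached as far as the arm can. A call with a gripper value outside its range is refused whole. The fingers move at their own pace and stop on an object; "newtons" is the grip in N (left out, the last holds). Time passes only in rows, so rows that repeat a pose let the fingers close. It gives the time, the measured TCP pose, the force, the opening and the grip force at its end, in the units of the state.
- manip.state(): the state, without advancing time (a new reading comes with each control period).
- manip.snapshot(name): name is "side" or "top" or "wrist"; returns a dict with "pixels" (420x560x3 uint8, red, green, blue), "fx", "fy", "cx", "cy" (pixels), "k1" (the pictures are not rectified: a ray, as slopes to the right and down, at radius r is drawn at 1 + k1 r^2 times it, then the intrinsics apply), "world_to_cam" (4x4, takes a point from world to camera coordinates); the wrist camera has in their place "tool_from_camera" (4x4, takes a point from camera to tool coordinates, whose origin is the TCP and whose axes are the flange's). Camera axes: x right, y down, z forward; pixel columns grow to the right and rows downward; lengths in m; the calibration is good to about 2 mm. A picture is of the moment at which its call begins: read the wrist's pose just before it. There is no depth.
- manip.sign_off(): hands the job in; it is judged then, once.
The state is a dict: "clock": time; "q": joint angles; "qd": joint speeds; "effort": joint torques, N m; "eef_pos": TCP position; "tcp_rot": TCP orientation; "contact_force": force on the tool from outside, world axes, zero at the start; "moment": the same for the moment, N m; "grip_width": finger opening in m; "grasp_force": force on a finger pad.
Only numpy, scipy, OpenCV 4.12 (cv2) and the standard library are available. Lean on these libraries where they do the work, as an engineer would, in place of code of your own. Each camera call takes 0.05 s, during which the arm holds its last target. There are 200 camera calls.

## Task

One of the two amber bottles lying on the bench shaker is still unstrapped: its clamp strap stands open behind it. Push that strap over with a finger so that it comes down across the bottle, then push the red cam lever at the strap's free end fully down so that the bottle is clamped tight. Only push with the fingers: pick nothing up, leave the other clamp locked, and do not shift the bottles or the things around the shaker.

Things in the scene. Friction and masses are not known exactly. Their poses are not given: they have to be found in the camera images.
- clamp_a_hinge (a point): the open clamp: middle of its hinge axis, 117 mm above the table. x level, pointing from the lever side to the hinge side (away from the robot, within 0.25 rad); y along hinge and bottle; z up; does not turn with the strap. The bottle's axis lies 50 mm from it in -x at the same height. The two clamps stand 169 mm apart along y; either may be the open one
- clamp_a_strap (a joint): angle of the open clamp's strap, rad: 0 = down over the bottle, grows as it lifts and swings back, stop at 1.40. Steel half ring 32 mm wide, outer radius 44 mm; its centre lies in the hinge frame at x = -50 cos q, z = 50 sin q mm. Stays put when nearly upright; past upright (under about 0.8) it sinks shut slowly by itself, onto a springy pad at 0.03 to 0.05; the cam lever draws it to 0
- clamp_a_strap_top (a point): middle of the outside (back) of that strap's arch, 44 mm from the centre of the half ring; moves with the strap; 161 mm above the table when the strap is down
- clamp_a_pivot (a point): pivot of the open clamp's cam lever in the strap's free end, 106 mm from the hinge axis; moves with the strap. With the strap down it lies in the hinge frame at x = -106, z = 0 mm
- clamp_a_lever (a joint): angle of that cam lever, rad: 0 = open, 1.22 = fully closed (stop). With the strap down the open lever points away from the bottle (-x), 35 degrees above level; closed, 35 degrees below; its nose then hooks under a lip of the cradle and pulls the strap tight. Stays where it is left; takes about 3 to 8 N. Closed while the strap is up, the nose blocks the strap at 0.1 rad
- clamp_a_grip (a point): on the cam lever's red grip, 32 mm from its pivot; the grip is 22 mm wide (along y), 8 mm thick and runs from 10 to 46 mm from the pivot; moves with the lever
- clamp_a_seat (a point): centre of the open clamp's cradle, where the middle of its bottle should lie (117 mm above the table); axes as the hinge
- bottle_a_mid (a point): the unstrapped amber bottle (70 mm diameter, 138 mm long with its blue cap, about 0.36 kg), lying loose in the open clamp's cradle: point on its axis, 51 mm from its base, under the strap. Its own z axis runs along the bottle to the cap
- bottle_b_mid (a point): the same point of the other amber bottle, already clamped
- clamp_b_strap (a joint): strap angle of the other clamp, closed: 0
- clamp_b_lever (a joint): cam lever angle of the other clamp, locked: about 1.2
- shaker: white bench shaker, fixed, 200 x 350 mm, tray top 72 mm above the table, control panel to the front (-x); origin under its middle
- stock_bottle: upright amber bottle with blue cap behind the shaker, 70 mm diameter, 138 mm high; origin at its base
- petri_dish: covered dish in front, 62 mm across, 14 mm high; origin at its base
- blue_cap: loose blue screw cap in front, 53 mm across, 25 mm high; origin at its base
- beaker: empty beaker front left, 52 mm across, 70 mm high; origin at its base

How it is judged:
By the outcome, as a careful person would: the job done as asked, in the order asked, and still so for the second after the job is handed in, with the robot touching nothing.
It also fails if it takes over 58 s, if anything falls off the work surface, if the arm or the gripper's body presses on something with over 40 N, if the wrist force passes 120 N, or if a joint passes its speed limit or range.

## Working session

There is one attempt and no reset: what is moved stays moved. The work goes in short steps, Python scripts to look and compute and a tool call to move; the robot and the scene stay as the last step left them, time stands still between calls to the robot, and variables do not carry over. Pictures are saved under pics/ and viewed, at most 10 in all, crops included, and the job is handed in when it is done.

Besides the shell and the picture viewer there is one more tool, called after "Call:" by a JSON object that holds its "fn" and its "kwargs". jog_arm: Moves the arm, as the interface text tells. Its arguments: {"type":"object","properties":{"steps":{"type":"array","items":{"type":"array","items":{"type":"number"}}},"newtons":{"type":"number"}},"required":["steps"]}

```bash
mkdir -p pics; cat > h.py <<'E'
from workcell import manip
import numpy as np, cv2, pickle
def snap(n,f):
    s=manip.state(); d=manip.snapshot(n); cv2.imwrite(f'pics/{f}.png',cv2.cvtColor(d['pixels'],cv2.COLOR_RGB2BGR))
    pickle.dump((s,d),open(f'pics/{f}.pkl','wb')); return s,d
def load(f): return pickle.load(open(f'pics/{f}.pkl','rb'))
def ray(d,u,v):
    K=np.array([[d['fx'],0,d['cx']],[0,d['fy'],d['cy']],[0,0,1]])
    p=cv2.undistortPoints(np.array([[[u,v]]],float),K,np.array([d['k1'],0,0,0]))[0,0]
    T=np.linalg.inv(d['world_to_cam']); return T[:3,3],T[:3,:3]@np.array([p[0],p[1],1])
def plane(d,u,v,z):
    o,r=ray(d,u,v); return o+r*(z-o[2])/r[2]
def cross(d1,p1,d2,p2):
    o,a=ray(d1,*p1);q,b=ray(d2,*p2)
    s=np.linalg.lstsq(np.c_[a,-b],q-o,rcond=None)[0]; A=o+a*s[0];B=q+b*s[1]; return (A+B)/2,np.linalg.norm(A-B)
def proj(d,P):
    T=d['world_to_cam'];K=np.array([[d['fx'],0,d['cx']],[0,d['fy'],d['cy']],[0,0,1]])
    return cv2.projectPoints(np.array(P,float).reshape(-1,3),cv2.Rodrigues(T[:3,:3])[0],T[:3,3],K,np.array([d['k1'],0,0,0]))[0][:,0]
E
python3 - <<'E'
from h import *
for n in('top','side'):
    s,d=snap(n,n+'0'); T=np.linalg.inv(d['world_to_cam']);print(n,T[:3,3].round(3),T[:3,2].round(3),d['fx'],d['k1'])
print(manip.tips_ahead,s)
E
```

```text
top [ 0.37  -0.087  1.313] [ 0.139  0.003 -0.99 ] 438.62060181847943 0.002373184810784666
side [ 0.52  -1.111  0.608] [ 0.027  0.904 -0.428] 410.88650838882324 -0.00900956115932894
0.011 {'clock': 0.05, 'q': array([-1.47956575e+00,  3.14024987e-01,  4.49571964e-02,  1.30362111e+00,
       -9.29778568e-06,  1.43120459e+00]), 'qd': array([-5.70966619e-05, -5.08412069e-05, -2.71608496e-04, -1.84990409e-04,
        6.93820919e-04,  4.12107060e-04]), 'effort': array([ 3.91399561e-03, -4.82157004e+01,  2.99547333e+01,  1.32420205e-02,
       -4.56777332e-05,  6.52550270e-06]), 'eef_pos': array([ 0.13149303, -0.5592383 ,  0.24138598]), 'tcp_rot': array([-9.46121644e-04,  9.93347076e-01,  1.15155076e-01,  1.82319797e-05]), 'contact_force': array([-0.07369661, -0.45608478,  0.00263687]), 'moment': array([ 0.04951   , -0.02343409,  0.05339506]), 'grasp_force': 0.0, 'grip_width': 0.08540780929426124}
```

View pics/top0.png

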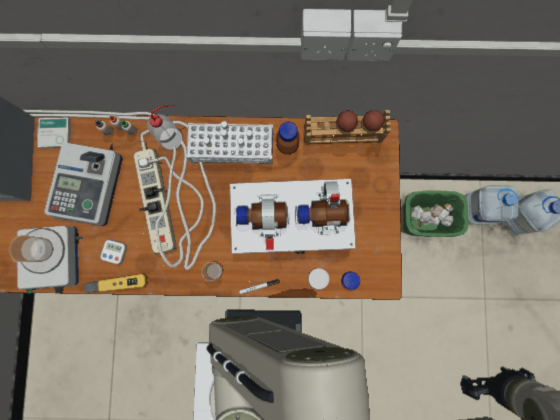

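View pics/side0.png

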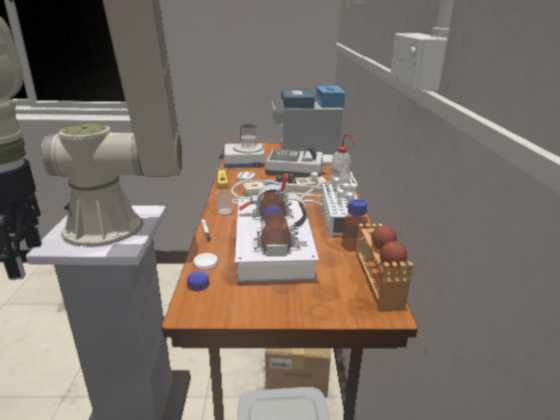

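The top view shows the shaker at columns 231–354 and rows 180–252. The left bottle is clamped, with its red lever at (269,243). The right bottle's strap stands open behind it at about (333,188). I'll enlarge both views.

```bash
python3 - <<'E'
from h import *
a=cv2.imread('pics/top0.png')[165:265,220:365]; b=cv2.imread('pics/side0.png')[175:285,225:325]
a=cv2.resize(a,None,fx=5,fy=5,interpolation=cv2.INTER_CUBIC)[:,:]; b=cv2.resize(b,None,fx=5,fy=5,interpolation=cv2.INTER_CUBIC)
cv2.imwrite('pics/ca.png',a);cv2.imwrite('pics/cb.png',b)
s,d=load('top0')
for p in [(231,184),(351,180),(354,249),(232,252)]: print(p,plane(d,*p,.072).round(4))
E
```

```text
(231, 184) [0.6067 0.0636 0.072 ]
(351, 180) [ 0.6247 -0.2816  0.072 ]
(354, 249) [ 0.4268 -0.2893  0.072 ]
(232, 252) [0.4121 0.0541 0.072 ]
```

View pics/ca.png

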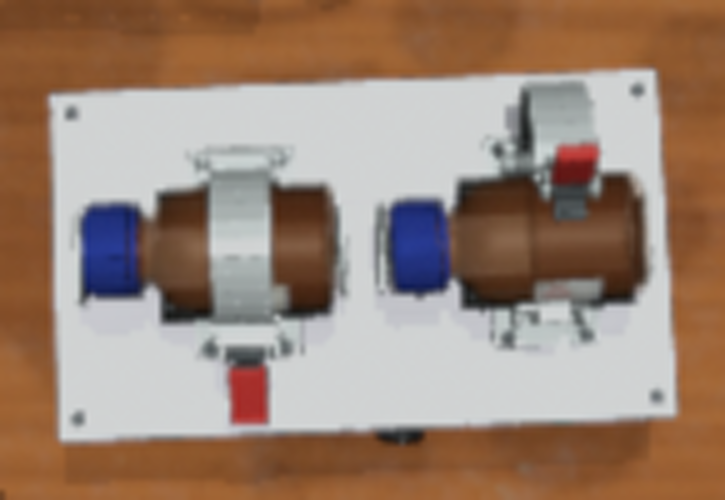

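View pics/cb.png

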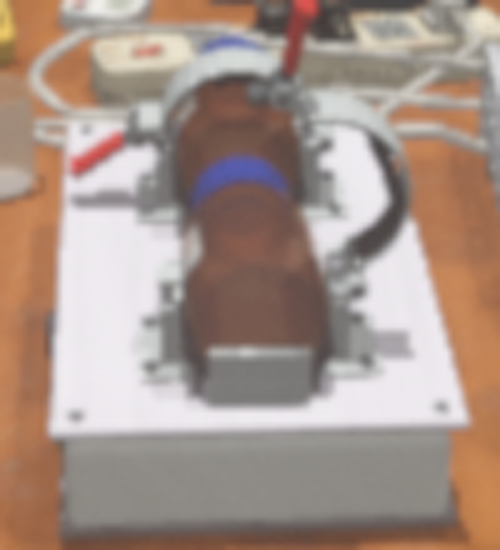

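```bash
python3 - <<'E'
from h import *
t=load('top0')[1];s=load('side0')[1]
def reds(d,box):
    u0,v0,u1,v1=box;h=cv2.cvtColor(d['pixels'],cv2.COLOR_RGB2HSV)
    m=(((h[...,0]<6)|(h[...,0]>172))&(h[...,1]>170)&(h[...,2]>90)).astype('uint8');z=np.zeros_like(m);z[v0:v1,u0:u1]=m[v0:v1,u0:u1]
    n,l,st,c=cv2.connectedComponentsWithStats(z);return [(st[i].tolist(),c[i]) for i in range(1,n) if st[i][4]>8]
rt=reds(t,(225,170,360,260)); rs=reds(s,(225,160,320,250)); print(rt,rs)
for a in rt:
  for b in rs: print(a[1].round(1),b[1].round(1),[x.round(4) for x in cross(t,a[1],s,b[1])])
print('b top',plane(t,268,211,.161),'a bottle base/cap edges')
for u,v in [(298.5,214),(349,211)]: print(plane(t,u,v,.117))
for u,v in [(236.5,215),(287,214.5)]: print(plane(t,u,v,.117))
print('strap a top edges',plane(t,325,183,.19),plane(t,338.5,182,.19))
print('stock',plane(t,289,130,.138),'rack',plane(t,272,163,.05),plane(t,305,143,.06),plane(t,305,143,.1))
# predicted model
ps=np.arctan2(.052,.9986);X=np.array([np.cos(ps),np.sin(ps),0]);Z=np.array([0,0,1.])
c=np.array([.5176,-.1133,.117]);Y=np.array([-X[1],X[0],0])
seat=c-.0845*Y;H=seat+.05*X;print('hinge pred',H)
q=1.4;g=H+X*(-.106*np.cos(q)-.028*np.cos(q+.611))+Z*(.106*np.sin(q)+.028*np.sin(q+.611))
print('grip pred',g,proj(t,g),proj(s,g))
E
```

```text
[([331, 196, 8, 5, 34], array([334.29411765, 198.02941176])), ([267, 239, 6, 10, 57], array([269.49122807, 243.73684211]))] []
b top [ 0.51881414 -0.04764618  0.161     ] a bottle base/cap edges
[ 0.51770948 -0.13008937  0.117     ]
[ 0.52853107 -0.26876133  0.117     ]
[0.51186044 0.04008081 0.117     ]
[ 0.51575435 -0.09853388  0.117     ]
strap a top edges [ 0.59126609 -0.19540558  0.19      ] [ 0.59455071 -0.23055116  0.19      ]
stock [ 0.74920242 -0.09998881  0.138     ] rack [ 0.67602732 -0.0524568   0.05      ] [ 0.73562384 -0.14857903  0.06      ] [ 0.72395081 -0.14660793  0.1       ]
hinge pred [ 0.57192655 -0.19508555  0.117     ]
grip pred [ 0.56584974 -0.19540198  0.24678829] [[327.19791674 188.70412064]] [[292.93925739 177.25234605]]
```

```bash
python3 - <<'E'
from h import *
t=load('top0')[1];s=load('side0')[1]
h=cv2.cvtColor(s['pixels'],cv2.COLOR_RGB2HSV)
m=(((h[...,0]<8)|(h[...,0]>170))&(h[...,1]>130)&(h[...,2]>60)).astype('uint8');z=np.zeros_like(m);z[165:215,235:300]=m[165:215,235:300]
n,l,st,c=cv2.connectedComponentsWithStats(z)
for i in range(1,n):
  if st[i][4]>5: print(st[i],c[i]); print([x.round(4) for x in cross(t,(334.3,198.0),s,c[i])],[x.round(4) for x in cross(t,(269.5,243.7),s,c[i])])
ps=.053;X=np.array([np.cos(ps),np.sin(ps),0]);Z=np.array([0,0,1.])
H=np.array([.574,-.2142,.117])
for q in (1.4,1.3,1.2,1.1,1.0):
  f=lambda r,e:H+X*(-.106*np.cos(q)-r*np.cos(q+e))+Z*(.106*np.sin(q)+r*np.sin(q+e))
  top=H+X*(-.05*np.cos(q)+.044*np.sin(q))+Z*(.05*np.sin(q)+.044*np.cos(q))
  g=f(.028,.611);r=H+X*(-.05*np.cos(q)+.044)+Z*.05*np.sin(q)
  print(q,g.round(3),[proj(d,p)[0].round(1) for p in (g,f(0,0),top,r) for d in(t,s)])
E
```

```text
[283 173   6  10  31] [285. 177.]
[array([ 0.5441, -0.2121,  0.2534]), np.float64(0.0045)] [array([ 0.491 , -0.0547,  0.1887]), np.float64(0.1199)]
[240 203   9   6  15] [243.66666667 205.53333333]
[array([ 0.4998, -0.2257,  0.1958]), np.float64(0.1027)] [array([ 0.4353, -0.0519,  0.1019]), np.float64(0.0008)]
1.4 [ 0.568 -0.215  0.247] [array([334.9, 188. ]), array([294.1, 180.3]), array([334. , 194.5]), array([288.8, 190.2]), array([330.8, 177.8]), array([310., 208.]), array([330.5, 178.1]), array([310.1, 210.7])]
1.3 [ 0.555 -0.215  0.246] [array([335.2, 193.3]), array([288.6, 180.8]), array([334.1, 198.7]), array([284.5, 191.1]), array([331.1, 179.7]), array([307.6, 206.8]), array([330.6, 180. ]), array([308.1, 211.2])]
1.2 [ 0.542 -0.216  0.243] [array([335.3, 198.5]), array([283.2, 181.8]), array([334.1, 202.8]), array([280.2, 192.5]), array([331.3, 181.8]), array([305.2, 205.9]), array([330.6, 181.9]), array([306.1, 211.8])]
1.1 [ 0.53  -0.217  0.239] [array([335.4, 203.7]), array([277.9, 183.4]), array([334.1, 206.8]), array([276.1, 194.2]), array([331.5, 184. ]), array([302.6, 205.2]), array([330.6, 183.7]), array([304.2, 212.5])]
1.0 [ 0.518 -0.217  0.234] [array([335.4, 208.8]), array([272.8, 185.4]), array([334.1, 210.7]), array([272.2, 196.2]), array([331.7, 186.4]), array([299.9, 204.7]), array([330.6, 185.5]), array([302.4, 213.5])]
```

The strap stands at about q≈1.22, with the hinge near (0.573, −0.214). I'll go up and over to behind the strap, with the gripper half closed and its closing line along the shaker's x.

Call:
{"fn": "jog_arm", "kwargs": {"steps": [[0,0,0,-0.04,0],[0,0,0,-0.08,0],[0,0,0,-0.1,0],[0,0.596,-0.22,-0.1,-80],[0,0.596,-0.22,-0.1,-80],[0,0.596,-0.22,-0.1,-80],[0,0.596,-0.22,-0.1,-80],[0,0.596,-0.22,-0.1,-80],[0,0.596,-0.22,-0.1,-80],[0,0.596,-0.22,-0.1,-80],[0,0.596,-0.22,-0.1,-80],[0,0.596,-0.22,-0.1,-80],[0,0.596,-0.22,-0.1,-80],[0,0.596,-0.22,-0.1,-80],[0,0.596,-0.22,-0.1,-80],[0,0.596,-0.22,-0.1,-80],[0,0.596,-0.22,-0.1,-80],[0,0.596,-0.22,-0.1,-80],[0,0.596,-0.22,-0.1,-80],[0,0.596,-0.22,-0.1,-80]], "newtons": 20}}

```text
clock: 1.77
eef_pos: [0.6638, -0.2064, 0.3396]
tcp_rot: [-0.001, 0.685, 0.728, -0.0]
contact_force: [-0.7, -1.0, -0.0]
grip_width: 0.0428
grasp_force: 0.0
```

```bash
python3 - <<'E'
from h import *
from scipy.spatial.transform import Rotation as R
s,d=snap('side','side1');q=s['tcp_rot'];M=R.from_quat(np.r_[q[1:],q[0]]).as_matrix()
print(s['clock'],s['eef_pos'],M.round(3),s['grip_width'],manip.tips_ahead,s['contact_force'])
cv2.imwrite('pics/side1c.png',cv2.resize(cv2.imread('pics/side1.png')[80:300,200:420],None,fx=2.5,fy=2.5,interpolation=cv2.INTER_CUBIC))
E
```

```text
1.7667 [ 0.66377728 -0.20640294  0.33956346] [[-0.061  0.998 -0.002]
 [ 0.998  0.061  0.002]
 [ 0.002 -0.002 -1.   ]] 0.04277553863858897 0.011 [-0.69406158 -0.97679782 -0.00546869]
```

View pics/side1c.png

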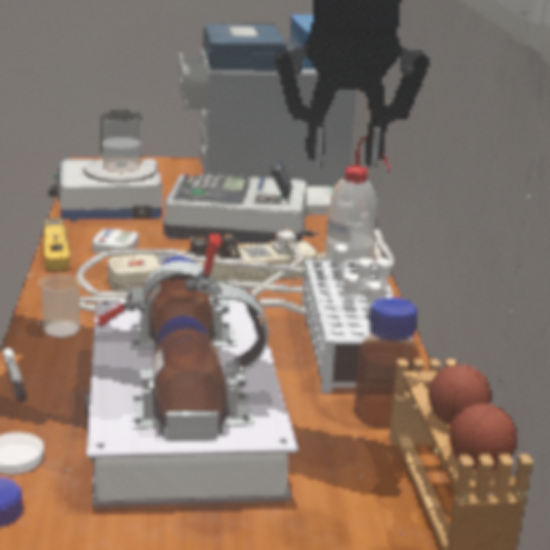

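The view shows the lever upright at crop (212,250) and the open strap arc at (255,320), with the gripper hovering behind and above it. Nothing is in the way, so I'll descend behind the strap.

Call:
{"fn": "jog_arm", "kwargs": {"steps": [[0,0,0,0.03,0],[0,0,0,0.06,0],[0,0,0,0.09,0],[0,0,0,0.12,0],[0,0,0,0.145,0],[0,0,0,0.165,0],[0,0,0,0.18,0],[0,0,0,0.18,0],[0,0,0,0.18,0]]}}

```text
clock: 2.57
eef_pos: [0.6597, -0.2102, 0.1621]
tcp_rot: [-0.001, 0.688, 0.726, -0.001]
contact_force: [0.1, -1.2, 0.2]
grip_width: 0.0427
grasp_force: 0.0
```

Call:
{"fn": "jog_arm", "kwargs": {"steps": [[0,0,-0.005,0,0],[0,0,-0.01,0,0],[0,0,-0.015,0,0],[0,0,-0.02,0,0],[0,0,-0.024,0,0],[0,0,-0.027,0,0],[0,0,-0.03,0,0],[0,0,-0.033,0,0],[0,0,-0.036,0,0],[0,0,-0.039,0,0],[0,0,-0.042,0,0],[0,0,-0.045,0,0],[0,0,-0.048,0,0],[0,0,-0.048,0,0]]}}

```text
clock: 3.73
eef_pos: [0.6126, -0.2119, 0.1621]
tcp_rot: [-0.0, 0.687, 0.727, -0.0]
contact_force: [0.1, 0.3, -0.5]
grip_width: 0.0425
grasp_force: 0.0
```

```bash
cat > r.py <<'E'
from h import *
import sys
def red(d,box,b=130):
    h=cv2.cvtColor(d['pixels'],cv2.COLOR_RGB2HSV);u0,v0,u1,v1=box
    m=(((h[...,0]<8)|(h[...,0]>170))&(h[...,1]>b)&(h[...,2]>60)).astype('uint8');z=np.zeros_like(m);z[v0:v1,u0:u1]=m[v0:v1,u0:u1]
    n,l,st,c=cv2.connectedComponentsWithStats(z);return [(int(st[i][4]),c[i].round(1).tolist()) for i in range(1,n) if st[i][4]>5]
s,d=snap('side',sys.argv[1]);print(red(d,(235,165,300,235)))
s,d=snap('top',sys.argv[1]+'t');print(red(d,(225,170,360,262),150))
print(s['clock'],s['eef_pos'].round(4),s['contact_force'].round(2),s['grip_width'])
E
python3 r.py s2
```

```text
[(13, [256.2, 190.8]), (6, [243.5, 205.7])]
[]
3.7833 [ 0.613  -0.212   0.1621] [0.12 0.02 0.2 ] 0.04250926758771178
```

Call:
{"fn": "jog_arm", "kwargs": {"steps": [[0,0,0,-0.03,0],[0,0,0,-0.06,0],[0,0,0,-0.1,0],[-1,0,0,-0.14,0],[-1,0.002,-0.04,-0.14,0],[-1,0.002,-0.08,-0.14,0],[-1,0.002,-0.12,-0.14,0],[-1,0.002,-0.15,-0.14,0],[-1,0.002,-0.175,-0.14,0],[-1,0.002,-0.182,-0.14,0],[-1,0.002,-0.182,-0.14,0],[-1,0.002,-0.182,-0.14,0]]}}

```text
clock: 4.83
eef_pos: [0.4324, -0.2206, 0.3027]
tcp_rot: [0.001, 0.687, 0.727, 0.0]
contact_force: [0.4, 0.3, 1.1]
grip_width: -0.0001
grasp_force: 0.0
```

```bash
python3 r.py s3; python3 - <<'E'
from h import *
cv2.imwrite('pics/s3c.png',cv2.resize(cv2.imread('pics/s3.png')[80:300,160:380],None,fx=2.5,fy=2.5,interpolation=cv2.INTER_CUBIC))
E
```

```text
[(17, [243.8, 205.6]), (29, [242.2, 221.4])]
[(63, [269.3, 243.3])]
4.8833 [ 0.4328 -0.2206  0.3024] [ 1.04 -0.08 -0.18] -0.00031616072283652773
```

View pics/s3c.png

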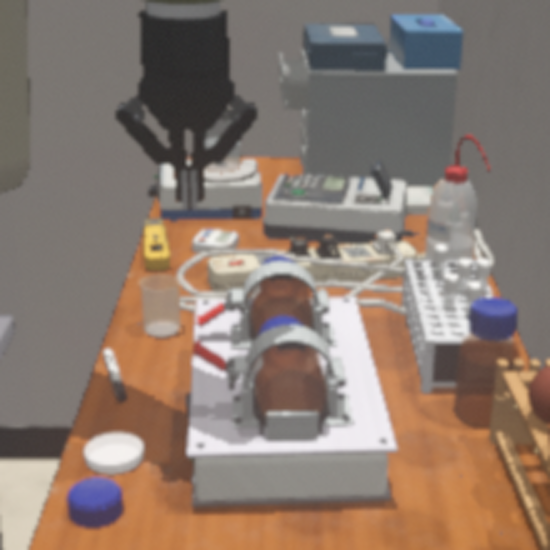

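The strap is down across the bottle. Its lever is still open at side pixel (242,221), about crop (208,355). I'll turn the gripper so its wide side clears the strap.

Call:
{"fn": "jog_arm", "kwargs": {"steps": [[-1,0,0.002,0,-90],[-1,0,0.002,0,-90],[-1,0,0.002,0,-90],[-1,0,0.002,0,-90],[-1,0,0.002,0,-90],[-1,0,0.002,0,-90],[-1,0,0.002,0,-90],[-1,0,0.002,0,-90],[-1,0,0.002,0,-90],[-1,0,0.002,0,-90],[-1,0,0.002,0,-90],[-1,0,0.002,0,-90],[-1,0,0.002,0,-90],[-1,0,0.002,0,-90],[-1,0,0.002,0,-90]]}}

```text
clock: 6.18
eef_pos: [0.4346, -0.2201, 0.3018]
tcp_rot: [-0.0, -0.028, 1.0, 0.0]
contact_force: [-0.7, -1.0, -0.3]
grip_width: 0.0002
grasp_force: 0.0
```

```bash
python3 r.py s4; python3 - <<'E'
from h import *
s=load('s4')[1]
ps=.053;X=np.array([np.cos(ps),np.sin(ps),0]);Z=np.array([0,0,1.]);H=np.array([.573,-.214,.117])
for q in (0,.04,.1): print(q,proj(s,H+X*(-.106*np.cos(q)-.028*np.cos(q+.611))+Z*(.106*np.sin(q)+.028*np.sin(q+.611))))
print(load('s4')[0]['tcp_rot'],manip.tips_ahead)
E
```

```text
[(18, [244.0, 205.4]), (28, [242.4, 221.5])]
[(63, [269.3, 243.3])]
6.2333 [ 0.4344 -0.2201  0.3019] [ 0.39 -0.33  0.06] -0.0002771068162686211
0 [[242.36680586 223.79327387]]
0.04 [[242.6234786  221.92834889]]
0.1 [[243.16961357 219.13763628]]
[-2.14247551e-04 -2.75550567e-02  9.99620245e-01  1.95056152e-04] 0.011
```

Call:
{"fn": "jog_arm", "kwargs": {"steps": [[-1,0,0,0.03,0],[-1,0,0,0.065,0],[-1,0,0,0.1,0],[-1,0,0,0.125,0],[-1,0,0,0.13,0],[-1,0,0,0.135,0],[-1,0,0,0.14,0],[-1,0,0,0.145,0],[-1,0,0,0.15,0],[-1,0,0,0.155,0],[-1,0,0,0.16,0],[-1,0,0,0.165,0],[-1,0,0,0.168,0],[-1,0,0,0.171,0],[-1,0,0,0.174,0],[-1,0,0,0.176,0],[-1,0,0,0.176,0]]}}

```text
clock: 7.7
eef_pos: [0.434, -0.2205, 0.1262]
tcp_rot: [0.0, -0.028, 1.0, -0.0]
contact_force: [-0.7, -1.7, 2.2]
grip_width: -0.0002
grasp_force: 1.3
```

```bash
python3 r.py s5
```

```text
[(9, [246.4, 203.7]), (15, [244.9, 230.7])]
[(62, [269.4, 243.4])]
7.75 [ 0.434  -0.2204  0.1263] [-1.33 -1.3   2.06] 7.097702226832651e-05
```

Lever moving under light force; continue down to the stop.

Call:
{"fn": "jog_arm", "kwargs": {"steps": [[-1,0,0,0.002,0],[-1,0,0,0.004,0],[-1,0,0,0.006,0],[-1,0,0,0.008,0],[-1,0,0,0.009,0],[-1,0,0,0.01,0],[-1,0,0,0.01,0]]}}

```text
clock: 8.38
eef_pos: [0.4338, -0.2201, 0.1162]
tcp_rot: [0.0, -0.028, 1.0, 0.0]
contact_force: [1.5, 0.1, 3.7]
grip_width: 0.0002
grasp_force: 1.3
```

Call:
{"fn": "jog_arm", "kwargs": {"steps": [[-1,0,0,0.001,0],[-1,0,0,0.002,0],[-1,0,0,0.003,0],[-1,0,0,0.003,0]]}}

```text
clock: 8.72
eef_pos: [0.4336, -0.2201, 0.1133]
tcp_rot: [0.0, -0.028, 1.0, -0.0]
contact_force: [-0.7, 0.5, 6.6]
grip_width: -0.0004
grasp_force: 2.6
```

Call:
{"fn": "jog_arm", "kwargs": {"steps": [[-1,0,0,0.001,0],[-1,0,0,0.002,0],[-1,0,0,0.003,0],[-1,0,0,0.003,0]]}}

```text
clock: 9.05
eef_pos: [0.434, -0.2203, 0.1122]
tcp_rot: [0.001, -0.028, 1.0, -0.001]
contact_force: [-3.9, 2.7, 20.0]
grip_width: 0.0002
grasp_force: 9.1
```

The force rose to 20 N with the tip stopped, so the lever is at its stop. I'll retract and check.

Call:
{"fn": "jog_arm", "kwargs": {"steps": [[-1,0,0,-0.01,0],[-1,0,0,-0.03,0],[-1,0,0,-0.06,0],[-1,0,0,-0.1,0],[-1,0,0,-0.14,0],[-1,0,0,-0.18,0],[-1,0,0,-0.2,0],[-1,0,0,-0.2,0],[-1,0,0,-0.2,0]]}}

```text
clock: 9.8
eef_pos: [0.4338, -0.2203, 0.3107]
tcp_rot: [0.0, -0.028, 1.0, -0.0]
contact_force: [-0.7, -0.2, -0.2]
grip_width: -0.0
grasp_force: 0.0
```

```bash
python3 r.py s6; python3 - <<'E'
from h import *
s=load('s6')[1]
ps=.053;X=np.array([np.cos(ps),np.sin(ps),0]);Z=np.array([0,0,1.]);H=np.array([.573,-.214,.117])
for q,e in ((0,-.611),(.04,-.611),(0,-.5)): print(q,e,proj(s,H+X*(-.106*np.cos(q)-.028*np.cos(q+e))+Z*(.106*np.sin(q)+.028*np.sin(q+e))))
cv2.imwrite('pics/s6c.png',cv2.resize(cv2.imread('pics/s6.png')[175:285,210:320],None,fx=5,fy=5,interpolation=cv2.INTER_CUBIC))
E
```

```text
[(17, [243.8, 205.6]), (10, [245.7, 233.1])]
[(63, [269.3, 243.3])]
9.85 [ 0.4333 -0.2199  0.3093] [-0.3   0.82 -1.34] -0.00026155568102922635
0 -0.611 [[242.67380857 235.22998033]]
0.04 -0.611 [[242.40619619 233.41475328]]
0 -0.5 [[241.98498183 234.31404199]]
```

View pics/s6c.png

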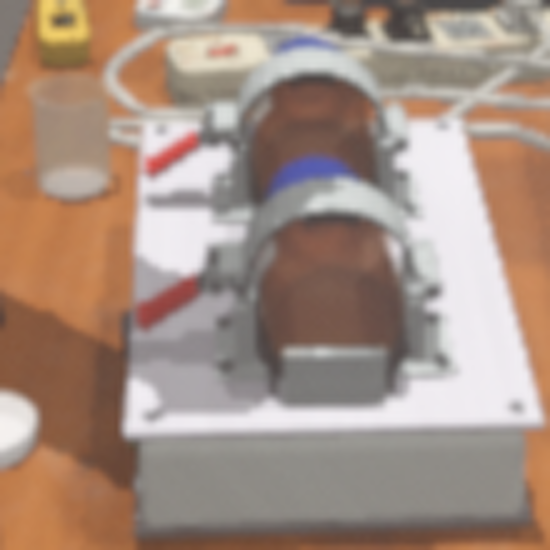

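The view shows both levers sloping down alike: b from (150,165) to (198,138), a from (140,318) to (198,285). My mask box had clipped lever a, so I'll re-measure without the clip.

```bash
python3 - <<'E'
from h import *
d=load('s6')[1]; h=cv2.cvtColor(d['pixels'],cv2.COLOR_RGB2HSV)
m=((h[...,0]<8)|(h[...,0]>170))&(h[...,1]>120)&(h[...,2]>60)
for v0,v1 in((198,214),(226,246)):
    y,x=np.nonzero(m[v0:v1,233:252]); y=y+v0;x=x+233; vx,vy,_,_=cv2.fitLine(np.c_[x,y].astype('float32'),2,0,.01,.01).ravel()
    print(len(x),x.mean(),y.mean(),vy/vx)
ps=.053;X=np.array([np.cos(ps),np.sin(ps),0]);Z=np.array([0,0,1.])
for nm,H in(('b',np.array([.564,-.0452,.117])),('a',np.array([.573,-.214,.117]))):
  for e in(-.611,-.5,-.4):
    p=[proj(d,H+X*(-.106-r*np.cos(e))+Z*r*np.sin(e))[0] for r in(.010,.028,.046)];print(nm,e,p[1],(p[2]-p[0])[1]/(p[2]-p[0])[0])
E
```

```text
19 243.94736842105263 205.3684210526316 -0.6526364
35 242.85714285714286 234.9142857142857 -0.6330081
b -0.611 [243.78799878 205.86712245] -0.6522718902695248
b -0.5 [243.19003607 205.03891968] -0.5103550981756493
b -0.4 [242.74029449 204.24488645] -0.3970528488095271
a -0.611 [242.67380857 235.22998033] -0.6362561400364006
a -0.5 [241.98498183 234.31404199] -0.4990099507571071
a -0.4 [241.4664394 233.4348217] -0.38943657369753437
```

The lever's measured position and slope match fully closed, with the strap at 0.

```bash
python3 -c "
from workcell import manip
print(manip.sign_off())"
```

```text
the job is handed in; nothing more can be done
None
```

The open strap is down across its bottle and its red cam lever is pushed fully closed; the other clamp was not touched, and the job is handed in at about 10 s on the clock.

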